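# Free the twist-locked strainer and lift it out of the bowl

## Robot

A 6-joint arm with a two-finger parallel gripper is mounted at the origin on the work surface. World frame = base frame: x ahead of the robot, y to its left, z up, the work surface at z = 0. Lengths are in mm, angles in rad, forces in N, time in s.
With the tool pointing down it reaches from about 350 to 875 mm from the base axis. Payload 4.2 kg.
Tool frame: the origin (TCP) lies at the very end of the fingers, on their centre line; the grasp point (between the pads) lies 19 mm behind it; z points along the fingers, y is the line along which they close (so a half turn about z gives the same grasp; the last joint's range is limited). The gripper opens to 85 mm and grips with 20 to 120 N. Pads are 22 mm wide; open, the fingers measure 114 mm over their backs; the gripper's body (76 mm by 85 mm) begins 54 mm behind the grasp point. The pads swing forward as they close: fully open they stand 13 mm farther back than shut.
Start: joints at [1.388, 0.385, 0.008, 0, -1.194, -0.259], TCP at [267.196, 564.983, 231.312] pointing down, gripper open.
Joint ranges: [-3.14, 3.14], [-1.21, 2.06], [-1.07, 1.41], [-3.16, 2.05], [-2.99, -0.16], [-3.1, 3.1]. Speed limits (rad/s): [2.79, 2.79, 3.14, 3.14, 3.14, 3.14].

## Interface

Orientations are given as a unit quaternion [x, y, z, w].
In Python, from bench import arm gives the robot as it stands.
- The arm moves only by the tool servo_tool, never from a script. Its argument "rows" is a list that holds one entry, the list of rows, each a list of 7 numbers: the finger opening in mm, from 0 to 85.4, then the shift along the tool's x, y, z in mm, then the turn, a rotation vector about the tool's x, y, z in rad. A call has 1 to 10 rows; each row is the pose to reach, as a shift and turn from the pose commanded when the call began, along the tool's axes at that moment; what a row does not reach only later rows make up. A row lasts 1/8 s, in which the tool goes at most 62.5 mm and 10.7 degrees, less where a joint would pass 70% of its speed; a pose out of reach is approached as far as the arm can. A call with a gripper value outside its range is refused whole. The fingers move at their own pace and stop on an object; the grip force is fixed at half the most. Time passes only in rows, so rows that repeat a pose let the fingers close. It gives the time, the measured TCP pose, the force, the opening and the grip force at its end, in the units of the state.
- arm.read_state(): the state, without advancing time (a new reading comes with each control period).
- arm.get_image(name): name is "side" or "top"; returns the picture (384x512x3 uint8, red, green, blue); there is no depth.
- arm.camera_params(name): a dict with "intrinsics" (3x3 intrinsics, pixels), "R" (3x3) and "t" (3): a world point X has camera coordinates R X + t. Camera axes: x right, y down, z forward; pixel columns grow to the right and rows downward; lengths in mm; the calibration is good to about 2 mm. A picture is of the moment at which its call begins. camera_params takes no time and is no camera call.
- arm.job_done(): hands the job in; it is judged then, once.
The state is a dict: "clock": time; "joints": joint angles; "joint_vel": joint speeds; "joint_efforts": joint torques, N m; "position": TCP position; "ee_rot": TCP orientation; "contact_force": force on the tool from outside, world axes, zero at the start; "wrist_torque": the same for the moment, N m; "gripper_width": finger opening in mm; "grasp_force": force on a finger pad.
Only numpy, scipy, OpenCV 4.12 (cv2) and the standard library are available. Lean on these libraries where they do the work, as an engineer would, in place of code of your own. Each camera call takes 0.05 s, during which the arm holds its last target. There are 200 camera calls.

## Task

The steel strainer basket is twist-locked in the steel bowl under a notched collar: turn it anticlockwise, seen from above, feeling for the one position where it comes up, and lift it out by its handle. Then set it down gently, upright and in the middle of the white plate that lies flat on the drainboard, let go, and leave everything else where it is.

Things in the scene. Friction and masses are not known exactly. Their poses are not given: they have to be found in the camera images.
- strainer: Round steel strainer basket, 0.28 to 0.56 kg, loose, standing on the bowl's inner floor, centred. Origin: centre of its underside, z up. Cup outer radius 45 mm at the bottom, 56 mm at its rim 45 mm up. It can be raised only 4 mm before its lugs meet the collar (rigid), except in the release window; it turns freely, with no stop or detent.
- handle (a point): Middle of the strainer's handle, an upright-standing grey plastic bar 85 mm over the strainer's origin: 76 mm long along the strainer's x, 14 mm thick along its y, 26 mm high, its top 28 mm above the bowl's rim. Two thin steel arms at its ends carry it; below the bar is open space down to the cup's rim.
- lug (a point): Tip of one of the strainer's two flat lugs (along its +y and -y, 73 mm from its axis, 24 mm wide, 30 to 35 mm above its origin). The strainer comes out only when both lugs are under the collar's notches, a window about 16 degrees wide; its middle is 25 to 70 degrees anticlockwise (from above) of the starting yaw, new each time: feel it by light upward pulls.
- collar_centre (a point): Centre of the metal collar fixed in the bowl: inner radius 61 mm, 5 mm thick, underside 44 mm above the bowl's origin. It has two opposite open notches, each about 40 degrees wide; they can be seen from above, but the axes reported here and for the bowl do not tell where they lie. Once the strainer is 15 mm up its lugs are past the collar.
- bowl: Steel bowl fixed to the drainboard: outer radius 102 mm at the rim, 75 mm high, inner floor 5 mm above its origin (centre of its underside, z up). Three fixed white 150 mm plates lean against its +x side, up to 110 mm above its origin and 235 mm out from its centre.
- plate: White melamine plate, loose, 0.35 kg, lying flat on the drainboard. Origin: centre of its underside, z up. Radius 108 mm, rim 17 mm high, flat inner floor of about 75 mm radius 5 mm above the origin. The bowl and the plate may stand on either side of the rolling pin.
- rolling_pin: Loose wooden rolling pin lying roughly along world x between bowl and plate, 250 mm long, 44 mm thick; origin under its middle. Stays.
- pan: Loose aluminium frying pan, 210 mm across, 48 mm high, black handle along its +x to 280 mm; origin under the pan's centre. Stays.
- jug: Loose blue plastic jug with a vent button on its lid, 106 mm across, 203 mm high, handle along its -y to 92 mm; origin under its centre. Stays.
- mug: Loose white mug, 76 mm across, 85 mm high, between the rolling pin and the robot; origin under its centre. Stays.
- brush: Loose wooden washing-up brush, 170 mm long, lying roughly along world x beyond the rolling pin. Stays.
- soap: Loose soap bottle, 60 mm across, 190 mm high; origin under its centre. Stays.

How it is judged:
By the outcome, as a careful person would: the job done as asked, in the order asked, and still so for the second after the job is handed in, with the robot touching nothing.
It also fails if it takes over 58 s, if anything falls off the work surface, if the arm or the gripper's body presses on something with over 40 N, if the wrist force passes 120 N, or if a joint passes its speed limit or range.

## Working session

There is one attempt and no reset: what is moved stays moved. The work goes in short steps, Python scripts to look and compute and a tool call to move; the robot and the scene stay as the last step left them, time stands still between calls to the robot, and variables do not carry over. Pictures are saved under pics/ and viewed, at most 10 in all, crops included, and the job is handed in when it is done.

Besides the shell and the picture viewer there is one more tool, called after "Request:" in YAML: its name, and indented under it one key for each argument. servo_tool: Moves the arm, as the interface text tells. Its arguments: {"type":"object","properties":{"rows":{"type":"array"}},"required":["rows"]}

```bash
mkdir -p pics
python3 - <<'E'
from bench import arm
import cv2
for n in("top","side"):
    im=arm.get_image(n); cv2.imwrite(f"pics/{n}0.png",im[:,:,::-1])
    p=arm.camera_params(n); print(n,p["intrinsics"],p["R"],p["t"])
s=arm.read_state(); print(s["position"],s["ee_rot"],s["gripper_width"],s["clock"])
E
```

```text
top [[365.05830085   0.         258.17006503]
 [  0.         365.05830085 194.53169218]
 [  0.           0.           1.        ]] [[ 0.01685059 -0.99985741 -0.00110682]
 [-0.99499769 -0.01665965 -0.09849901]
 [ 0.09846653  0.00276104 -0.99513653]] [  13.94287563  621.15711552 1195.61569351]
side [[386.03448337   0.         253.99051069]
 [  0.         386.03448337 190.07499753]
 [  0.           0.           1.        ]] [[ 0.91074043 -0.4127993  -0.0121908 ]
 [-0.2767537  -0.58814697 -0.75992798]
 [ 0.30652775  0.69547098 -0.64989296]] [-539.2450686   266.95816557 1089.51574163]
[266.98262027 564.52776675 230.31654345] [ 9.75680579e-01 -2.19194917e-01 -1.64736951e-04  9.84224228e-04] 85.31181175796013 0.1
```

View pics/top0.png

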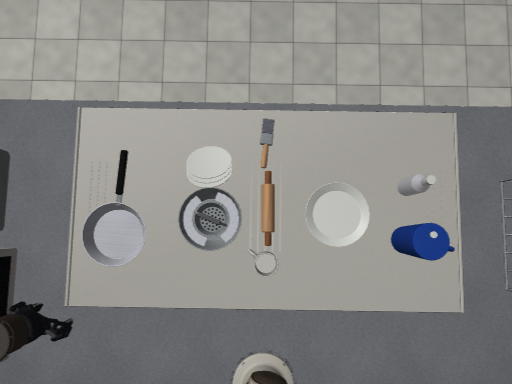

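View pics/side0.png

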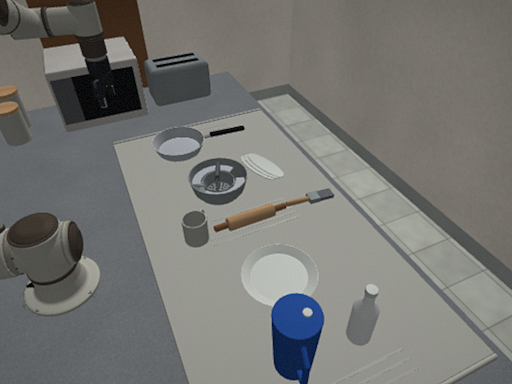

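The top view shows the bowl at about (210,218), the handle bar running across it, the plate at about (337,214) and the pin between them. I'll zoom in on the bowl.

```bash
cat > h.py <<'E'
import numpy as np,cv2
from bench import arm
P={n:arm.camera_params(n) for n in("top","side")}
def ray(n,u,v):
    p=P[n];R=np.array(p["R"]);d=R.T@np.linalg.solve(p["intrinsics"],[u,v,1.]);return -R.T@p["t"],d
def onz(n,u,v,z):
    c,d=ray(n,u,v);return c+d*(z-c[2])/d[2]
def two(a,b):
    (c1,d1),(c2,d2)=ray("top",*a),ray("side",*b)
    s=np.linalg.lstsq(np.c_[d1,-d2],c2-c1,rcond=None)[0];p,q=c1+s[0]*d1,c2+s[1]*d2
    return (p+q)/2,np.linalg.norm(p-q)
def proj(n,X):
    p=P[n];q=np.array(p["intrinsics"])@(np.array(p["R"])@X+p["t"]);return q[:2]/q[2]
E
python3 - <<'E'
from h import *
t=cv2.imread("pics/top0.png");s=cv2.imread("pics/side0.png")
a=cv2.resize(t[180:256,170:250],None,fx=5,fy=5,interpolation=cv2.INTER_CUBIC)
b=cv2.resize(s[145:221,178:258],None,fx=5,fy=5,interpolation=cv2.INTER_CUBIC)
cv2.imwrite("pics/c1.png",np.hstack([a,b]))
print(onz("top",337,214.5,17),onz("side",280,274.5,17),onz("top",210,218.5,75),two((210,218),(217.5,178)))
E
```

```text
[ 558.87889368 -242.95723265   17.        ] [ 564.90025638 -237.79537795   17.        ] [536.39039218 177.87303437  75.        ] (array([537.037887  , 178.59425598,  72.40146829]), np.float64(2.1832388716524216))
```

View pics/c1.png

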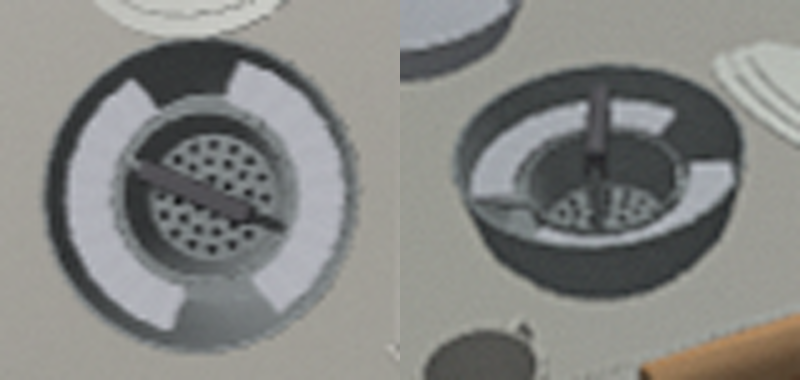

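The crop shows two notches, toward top and bottom, slightly clockwise of vertical. The bar runs from (138,170) to (250,210) in the crop. I'll measure these.

Run:
```python
from h import *
f=lambda x,y,z:onz("top",170+(x+.5)/5-.5,180+(y+.5)/5-.5,z)
# bowl rim extremes on z=75
rim=np.array([f(x,y,75)[:2] for x,y in((45,190),(357,195),(205,40),(200,352),(95,82),(310,80),(90,305),(312,302))],np.float32)
(c,r)=cv2.minEnclosingCircle(rim);print("bowl",c,r)
print("bar",[f(x,y,103).round(1) for x,y in((140,172),(247,209))])
a,b=f(140,172,103),f(247,209,103);print("mid",(a+b)/2,np.linalg.norm(a-b),"yaw",np.degrees(np.arctan2(*(b-a)[1::-1])))
cc=np.array(c)
for nm,x,y in(("TLi",152,108),("TLo",130,80),("TRi",228,97),("TRo",240,63),("BLi",185,287),("BLo",170,330),("BRi",257,275),("BRo",283,310)):
    d=f(x,y,49)[:2]-cc;print(nm,np.linalg.norm(d),np.degrees(np.arctan2(d[1],d[0])))
for n,(u,v) in(("top",(337,214)),("side",(280,274))):
    im=cv2.imread(f"pics/{n}0.png");hsv=cv2.cvtColor(im,cv2.COLOR_BGR2HSV)
    m=cv2.inRange(hsv,(0,0,185),(180,40,255));w=np.zeros_like(m);w[v-45:v+45,u-50:u+50]=255;m&=w
    k=max(cv2.findContours(m,0,cv2.CHAIN_APPROX_NONE)[0],key=cv2.contourArea)[:,0]
    q=np.array([onz(n,*p,17)[:2] for p in k],np.float32);print(n,hsv[v,u],hsv[v-60 if n=="top" else v,u+60],cv2.minEnclosingCircle(q),cv2.fitEllipse(q))
```

```text
bowl (536.95849609375, 178.1153564453125) 100.8854751586914
bar [array([549. , 213.5, 103. ]), array([526.9, 145.6, 103. ])]
mid [537.95531876 179.58693117 103.        ] 71.41392856909577 yaw -108.00258008489371
TLi 68.24734555311686 33.79694552781154
TLo 91.94721969527393 35.294320362469556
TRi 65.95567082504455 -10.518135450622085
TRo 89.68296578370273 -12.456213600400794
BLi 61.64775819787375 168.25767502138893
BLo 90.9716997683735 166.3422801511511
BRi 62.12305028878204 -146.42778026065514
BRo 90.5829874813076 -145.0017041474706
top [ 36   7 193] [ 21  16 159] ((546.1728515625, -258.06036376953125), 101.684814453125) ((548.9903564453125, -255.6481475830078), (183.5234832763672, 186.80364990234375), 161.8733367919922)
side [ 55   8 189] [ 21  12 154] ((547.9421997070312, -237.7443389892578), 91.71348571777344) ((550.762939453125, -239.70652770996094), (149.3697967529297, 184.19561767578125), 100.00831604003906)
```

Request:
servo_tool:
  rows:
    - [[85, 50, 28, 0, 0, 0, 0.15], [85, 100, 57, 10, 0, 0, 0.33], [85, 150, 86, 20, 0, 0, 0.5], [85, 200, 115, 30, 0, 0, 0.68], [85, 250, 144, 40, 0, 0, 0.86], [85, 300, 172, 50, 0, 0, 1.04], [85, 345, 198, 60, 0, 0, 1.2], [85, 385, 220, 70, 0, 0, 1.35], [85, 409.4, 234.5, 80, 0, 0, 1.443], [85, 409.4, 234.5, 80, 0, 0, 1.443]]

```text
clock: 1.35
position: [537.0, 175.9, 149.8]
ee_rot: [-0.587, 0.81, 0.0, -0.002]
contact_force: [0.0, 0.8, -0.6]
gripper_width: 84.7
grasp_force: 0.0
```

```bash
cat >> h.py <<'E'
from scipy.spatial.transform import Rotation as Ro
def st():
    s=arm.read_state();R=Ro.from_quat(s["ee_rot"]).as_matrix()
    print("t",round(s["clock"],2),"pos",np.round(s["position"],1),"yaw y",round(np.degrees(np.arctan2(R[1,1],R[0,1])),1),"z",R[:,2].round(3),"F",np.round(s["contact_force"],1),"w",round(s["gripper_width"],1),"g",round(s["grasp_force"],1),"j",np.round(s["joints"],2));return s,R
E
python3 - <<'E'
from h import *
s,R=st()
top=arm.get_image("top")[:,:,::-1];side=arm.get_image("side")[:,:,::-1]
a=cv2.resize(top[175:261,165:255],None,fx=4,fy=4,interpolation=cv2.INTER_CUBIC)
b=cv2.resize(side[125:211,173:263],None,fx=4,fy=4,interpolation=cv2.INTER_CUBIC)
cv2.imwrite("pics/c2.png",np.hstack([a,b]))
im=cv2.imread("pics/top0.png").astype(int)
hs=cv2.cvtColor(im.astype(np.uint8),cv2.COLOR_BGR2HSV)
print(hs[214,295:385:3,1],hs[214,295:385:3,2])
m=cv2.inRange(hs,(0,0,130),(180,11,255));w=np.zeros_like(m);w[170:260,292:385]=255;m&=w
m=cv2.morphologyEx(m,cv2.MORPH_OPEN,np.ones((3,3)))
k=max(cv2.findContours(m,0,cv2.CHAIN_APPROX_NONE)[0],key=cv2.contourArea)[:,0]
q=np.array([onz("top",*p,17)[:2] for p in k],np.float32);print(cv2.minEnclosingCircle(q),cv2.fitEllipse(q))
E
```

```text
t 1.35 pos [537.  175.9 149.8] yaw y 161.8 z [-0.003 -0.002 -1.   ] F [ 0.   0.8 -0.6] w 84.7 g 0.0 j [ 0.6   0.36 -0.25 -0.   -0.96 -0.92]
[13 15 14 11  8 10  7  7  5  7  5  7  4  8  7  8  7  7  7  5  5  9  6  6
  8 13 15 15 15 16] [158 158 161 162 151 150 191 193 192 192 192 193 191 193 193 193 192 192
 191 191 191 192 206 205 203 159 157 157 158 161]
((561.5770263671875, -242.55926513671875), 109.9837417602539) ((560.9312133789062, -243.53501892089844), (214.52496337890625, 215.4759979248047), 174.39540100097656)
```

View pics/c2.png

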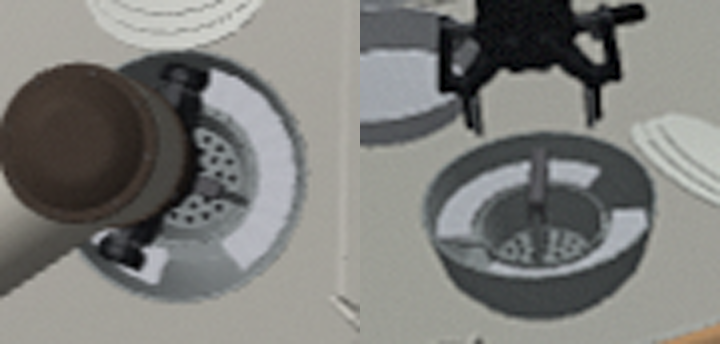

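Fingers straddle the bar (bar about (540,175), finger tips about (475,130) and (592,120) in the crop). Descend and close.

Request:
servo_tool:
  rows:
    - [[85, -1.5, 0.5, 20, 0, 0, 0], [85, -1.5, 0.5, 45, 0, 0, 0], [85, -1.5, 0.5, 65, 0, 0, 0], [85, -1.5, 0.5, 76, 0, 0, 0], [85, -1.5, 0.5, 78, 0, 0, 0], [50, -1.5, 0.5, 78, 0, 0, 0], [25, -1.5, 0.5, 78, 0, 0, 0], [8, -1.5, 0.5, 78, 0, 0, 0], [8, -1.5, 0.5, 78, 0, 0, 0], [8, -1.5, 0.5, 78, 0, 0, 0]]

```text
clock: 2.7
position: [537.1, 179.7, 73.6]
ee_rot: [-0.588, 0.809, -0.0, 0.0]
contact_force: [-0.8, 0.2, 1.3]
gripper_width: 13.3
grasp_force: 64.8
```

```bash
python3 -c "
from h import *
st()"
```

```text
t 2.7 pos [537.1 179.7  73.6] yaw y 162.0 z [ 0.  0. -1.] F [-0.8  0.2  1.3] w 13.3 g 64.8 j [ 0.61  0.45 -0.34  0.   -0.78 -0.92]
```

Request:
servo_tool:
  rows:
    - [[8, 0, 0, -2, 0, 0, 0], [8, 0, 0, -2, 0, 0, -0.12], [8, 0, 0, -2, 0, 0, -0.26], [8, 0, 0, -2, 0, 0, -0.4], [8, 0, 0, -2, 0, 0, -0.51], [8, 0, 0, -2, 0, 0, -0.51], [8, 0, 0, -4, 0, 0, -0.51], [8, 0, 0, -5, 0, 0, -0.51], [8, 0, 0, -6, 0, 0, -0.51]]

```text
clock: 3.82
position: [537.0, 179.5, 79.4]
ee_rot: [0.773, -0.635, -0.0, -0.0]
contact_force: [0.4, -0.1, -4.7]
gripper_width: 13.5
grasp_force: 64.0
```

```bash
python3 -c "
from h import *
st()"
```

```text
t 3.83 pos [537.  179.5  79.4] yaw y -168.8 z [-0.  0. -1.] F [ 0.4 -0.1 -4.7] w 13.5 g 64.0 j [ 0.61  0.44 -0.33 -0.   -0.8  -0.41]
```

Request:
servo_tool:
  rows:
    - [[8, 0, 0, -1, 0, 0, 0], [8, 0, 0, -2, 0, 0, 0], [8, 0, 0, -3, 0, 0, 0], [8, 0, 0, -4, 0, 0, 0]]

```text
clock: 4.32
position: [537.0, 179.5, 83.4]
ee_rot: [0.773, -0.635, 0.0, -0.0]
contact_force: [1.1, 0.3, -4.3]
gripper_width: 13.4
grasp_force: 64.0
```

Free at 10 mm up, past the 4 mm stop, carrying only its own weight. Continue lifting.

Request:
servo_tool:
  rows:
    - [[8, 0, 0, -4, 0, 0, 0], [8, 0, 0, -9, 0, 0, 0], [8, 0, 0, -16, 0, 0, 0], [8, 0, 0, -28, 0, 0, 0], [8, 0, 0, -45, 0, 0, 0], [8, 0, 0, -65, 0, 0, 0], [8, 0, 0, -85, 0, 0, 0], [8, 0, 0, -100, 0, 0, 0], [8, 0, 0, -110, 0, 0, 0], [8, 0, 0, -110, 0, 0, 0]]

```text
clock: 5.58
position: [537.2, 179.7, 194.0]
ee_rot: [0.773, -0.635, 0.0, -0.001]
contact_force: [-0.7, -0.2, -5.6]
gripper_width: 13.2
grasp_force: 64.2
```

Run:
```python
from h import *
s,R=st()
top=arm.get_image("top")[:,:,::-1];side=arm.get_image("side")[:,:,::-1]
a=cv2.resize(top[165:261,165:255],None,fx=4,fy=4);b=cv2.resize(side[95:191,173:263],None,fx=4,fy=4)
cv2.imwrite("pics/c3.png",np.hstack([a,b]))
d=np.array([561,-243,s["position"][2]])-s["position"];print(d,R.T@d)
```

```text
t 5.58 pos [537.2 179.7 194. ] yaw y -168.8 z [ 0.001  0.001 -1.   ] F [-0.7 -0.2 -5.6] w 13.2 g 64.2 j [ 0.61  0.31 -0.2  -0.   -1.06 -0.41]
[  23.75811545 -422.71718694    0.        ] [ 4.19249841e+02  5.90230849e+01 -3.38170122e-01]
```

View pics/c3.png

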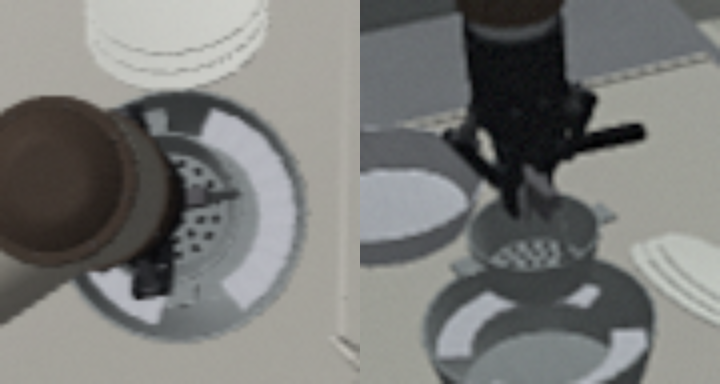

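Strainer is out and held level above the bowl (crop about (535,240)). Carry it to the plate.

Request:
servo_tool:
  rows:
    - [[8, 15, 2, 0, 0, 0, 0], [8, 50, 7, 0, 0, 0, 0], [8, 100, 14, 0, 0, 0, 0], [8, 155, 22, 0, 0, 0, 0], [8, 210, 30, 0, 0, 0, 0], [8, 265, 37, 0, 0, 0, 0], [8, 320, 45, 0, 0, 0, 0], [8, 368, 52, 0, 0, 0, 0], [8, 402, 57, 0, 0, 0, 0], [8, 418, 59, 0, 0, 0, 0]]

```text
clock: 6.92
position: [559.4, -244.4, 192.3]
ee_rot: [0.772, -0.636, -0.001, 0.001]
contact_force: [-0.0, -0.5, -4.7]
gripper_width: 13.6
grasp_force: 64.1
```

Request:
servo_tool:
  rows:
    - [[8, 0, 0, 0, 0, 0, 0], [8, 0, 0, 15, 0, 0, 0], [8, 0, 0, 40, 0, 0, 0], [8, 0, 0, 65, 0, 0, 0], [8, 0, 0, 80, 0, 0, 0], [8, 0, 0, 85, 0, 0, 0], [8, 0, 0, 85, 0, 0, 0]]

```text
clock: 7.8
position: [560.9, -241.8, 108.5]
ee_rot: [0.773, -0.634, 0.0, 0.0]
contact_force: [1.3, 0.5, -4.9]
gripper_width: 13.3
grasp_force: 64.0
```

Run:
```python
from h import *
s,R=st()
top=arm.get_image("top")[:,:,::-1];side=arm.get_image("side")[:,:,::-1]
a=cv2.resize(top[170:260,285:390],None,fx=3.5,fy=3.5);b=cv2.resize(side[220:310,230:335],None,fx=3.5,fy=3.5)
cv2.imwrite("pics/c4.png",np.hstack([a,b]))
```

```text
t 7.8 pos [ 560.9 -241.8  108.5] yaw y -168.7 z [ 0. -0. -1.] F [ 1.3  0.5 -4.9] w 13.3 g 64.0 j [-0.14  0.47 -0.19  0.   -0.91  0.34]
```

View pics/c4.png

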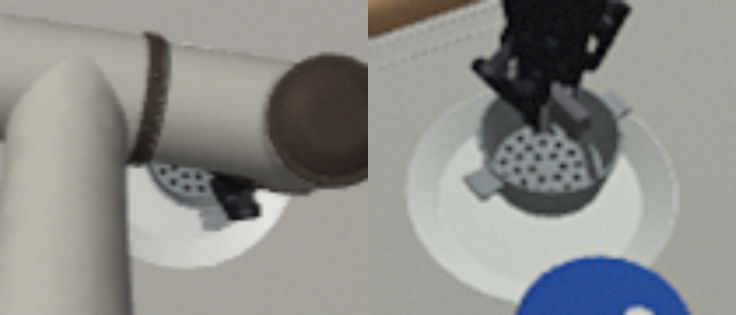

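Strainer hangs over the plate, about 35 mm up and looking centred. Lower slowly.

Request:
servo_tool:
  rows:
    - [[8, 0, 0, 8, 0, 0, 0], [8, 0, 0, 20, 0, 0, 0], [8, 0, 0, 28, 0, 0, 0], [8, 0, 0, 31, 0, 0, 0], [8, 0, 0, 32, 0, 0, 0], [8, 0, 0, 33, 0, 0, 0], [8, 0, 0, 33, 0, 0, 0]]

```text
clock: 8.78
position: [560.7, -242.0, 75.5]
ee_rot: [0.773, -0.635, 0.0, -0.0]
contact_force: [-0.2, 1.0, -5.8]
gripper_width: 13.2
grasp_force: 64.0
```

Request:
servo_tool:
  rows:
    - [[8, 0, 0, 0.5, 0, 0, 0], [8, 0, 0, 1, 0, 0, 0], [8, 0, 0, 1, 0, 0, 0]]

```text
clock: 9.15
position: [560.5, -241.9, 74.3]
ee_rot: [0.773, -0.635, -0.0, 0.0]
contact_force: [-1.5, -0.7, -4.7]
gripper_width: 13.0
grasp_force: 64.0
```

Request:
servo_tool:
  rows:
    - [[8, 0, 0, 0.5, 0, 0, 0], [8, 0, 0, 1, 0, 0, 0], [8, 0, 0, 1, 0, 0, 0]]

```text
clock: 9.52
position: [560.6, -241.9, 73.7]
ee_rot: [0.773, -0.634, 0.0, -0.0]
contact_force: [-1.3, 1.1, -0.4]
gripper_width: 13.3
grasp_force: 64.5
```

Run:
```python
from h import *
s,R=st()
side=arm.get_image("side")[:,:,::-1]
# expected plate centre, strainer bottom ellipse, plate rim overlay for standing strainer
im=cv2.resize(side[210:330,215:345],None,fx=5,fy=5,interpolation=cv2.INTER_CUBIC)
cv2.imwrite("pics/c5.png",im)
for a in (-60,-30,-100):
  pass
u0,v0=proj("side",np.array([561,-243,5.]));print("plate centre crop",(u0-215)*5,(v0-210)*5)
for r,z in((108,17),(75,5),(45,5),(56,50)):
  t=np.radians(np.arange(0,360,3));P3=[proj("side",np.array([561+r*np.cos(a),-243+r*np.sin(a),z])) for a in t]
  e=(np.array(P3)-[215,210])*5;print(r,z,e.min(0).round(),e.max(0).round())
```

```text
t 9.53 pos [ 560.6 -241.9   73.7] yaw y -168.8 z [ 0. -0. -1.] F [-1.3  1.1 -0.4] w 13.3 g 64.5 j [-0.14  0.51 -0.22  0.   -0.84  0.34]
plate centre crop 322.41566331189176 344.84053232219964
108 17 [130. 185.] [518. 503.]
75 5 [190. 241.] [456. 461.]
45 5 [243. 281.] [402. 413.]
56 50 [223. 216.] [427. 380.]
```

View pics/c5.png

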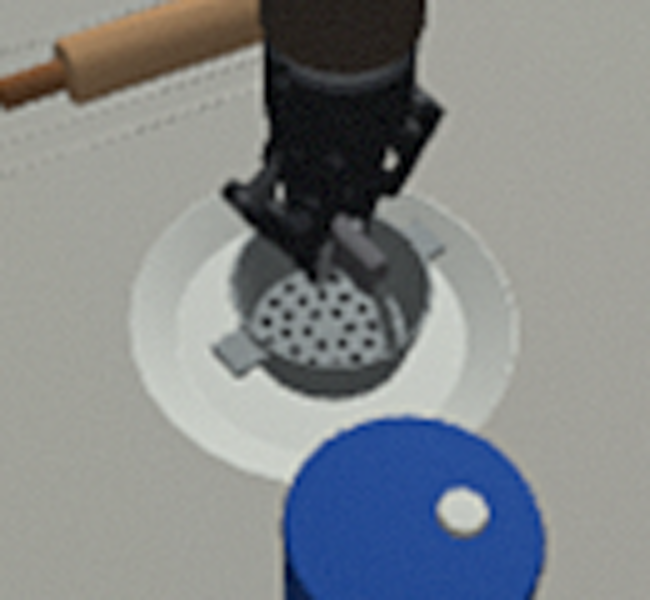

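Weight has moved to the plate (F ≈ 0), upright and close to the centre. Release gently and withdraw for a clear look.

Request:
servo_tool:
  rows:
    - [[25, 0, 0, 0, 0, 0, 0], [40, 0, 0, 0, 0, 0, 0], [50, 0, 0, 0, 0, 0, 0], [50, 0, 0, 0, 0, 0, 0], [50, 0, 0, -8, 0, 0, 0], [50, 0, 0, -25, 0, 0, 0], [50, 0, 0, -60, 0, 0, 0], [50, 0, 0, -110, 0, 0, 0], [50, 0, 0, -150, 0, 0, 0], [50, 0, 0, -150, 0, 0, 0]]

```text
clock: 10.82
position: [562.7, -242.6, 229.4]
ee_rot: [0.773, -0.634, 0.005, -0.002]
contact_force: [-0.2, 0.3, -0.7]
gripper_width: 50.2
grasp_force: 0.0
```

Request:
servo_tool:
  rows:
    - [[50, -50, 0, 0, 0, 0, 0], [50, -100, 0, 0, 0, 0, 0], [50, -150, 0, 0, 0, 0, 0], [50, -200, 0, 0, 0, 0, 0], [50, -250, 0, 0, 0, 0, 0], [50, -300, 0, 0, 0, 0, 0], [50, -300, 0, 0, 0, 0, 0]]

```text
clock: 11.7
position: [501.4, 54.8, 223.7]
ee_rot: [0.774, -0.633, -0.0, -0.0]
contact_force: [0.1, 0.2, -0.6]
gripper_width: 50.5
grasp_force: 0.0
```

Run:
```python
from h import *
s,R=st()
top=arm.get_image("top")[:,:,::-1];side=arm.get_image("side")[:,:,::-1]
a=cv2.resize(top[170:260,292:382],None,fx=4,fy=4,interpolation=cv2.INTER_CUBIC)
b=cv2.resize(side[230:320,234:324],None,fx=4,fy=4,interpolation=cv2.INTER_CUBIC)
cv2.imwrite("pics/c6.png",np.hstack([a,b]));cv2.imwrite("pics/top6.png",top);cv2.imwrite("pics/side6.png",side)
z=cv2.imread("pics/top0.png")
df=cv2.absdiff(z,top).max(2)
m=(df>25).astype(np.uint8);m[:170]=0;m[262:]=0;m[:,:300]=0;m[:,375:]=0
m=cv2.morphologyEx(m,cv2.MORPH_OPEN,np.ones((2,2)));ys,xs=np.nonzero(m);print(xs.min(),xs.max(),ys.min(),ys.max())
```

```text
t 11.7 pos [501.4  54.8 223.7] yaw y -168.5 z [ 0.  0. -1.] F [ 0.1  0.2 -0.6] w 50.5 g 0.0 j [ 0.43  0.19 -0.29 -0.   -1.09 -0.23]
325 358 192 236
```

View pics/c6.png

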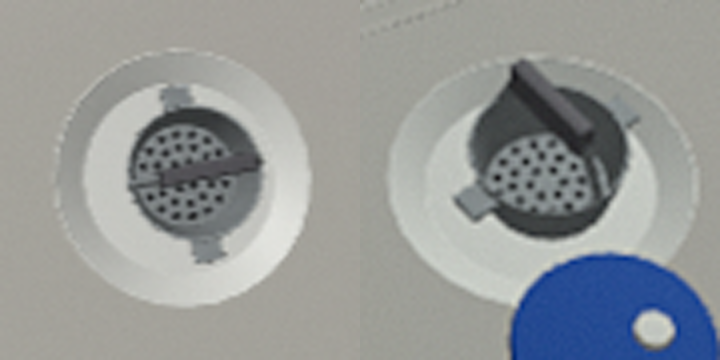

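Run:
```python
from h import *
T=lambda x,y,z:onz("top",292+(x+.5)/4-.5,170+(y+.5)/4-.5,z)[:2].round(1)
S=lambda x,y,z:onz("side",234+(x-360+.5)/4-.5,230+(y+.5)/4-.5,z)[:2].round(1)
print("plate top",[T(*p,17) for p in((55,177),(311,177),(183,48),(183,306))])
print("rim",T(196,172.5,50),"lugs",(T(175,85,37)+T(209,262,37))/2,"side lugs",(S(472,204,37)+S(625,112,37))/2)
q=np.array([S(*p,17) for p in((388,175),(698,185),(450,82),(410,235),(470,292),(650,95),(550,55))],np.float32)
t=q;A=np.c_[2*t,np.ones(len(t))];c=np.linalg.lstsq(A,(t**2).sum(1),rcond=None)[0];print("side plate",c[:2],np.sqrt(c[2]+c[:2]@c[:2]))
```

```text
plate top [array([ 559.2, -136.2]), array([ 562.8, -352.3]), array([ 670.9, -244.7]), array([ 453. , -243.7])]
rim [ 563.3 -247.8] lugs [ 563.5  -247.35] side lugs [ 569.55 -235.2 ]
side plate [ 566.33842048 -232.07574394] 108.60086945932335
```

The two views agree: the strainer is upright, on the plate's flat floor and about 4 mm off centre. Nothing else was touched, so I'm handing in.

```bash
python3 -c "
from bench import arm
print(arm.job_done())"
```

```text
the job is handed in; nothing more can be done
None
```

I turned the strainer about 29° anticlockwise until it came free and lifted it out by its handle. It now stands upright on the plate, about 4 mm off centre, with the gripper clear; the job was handed in at about 12 s of the 58 s allowed, and no verdict was shown.

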